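Seat a measuring microphone in the coupler bore

TASK

Draw the measuring microphone out of its sloping rest, set its thin end into the small bore in the coupler's steel slide and push it down, firmly but without ramming it, until its collar sits fully home on the slide. Leave it standing there, let go, and leave the other things on the bench where they lie.

Things in the scene. Friction and masses are not known exactly. Their poses are not given: they have to be found in the camera images.
- mic: Metal microphone, 118 mm long, 63-120 g. Origin: centre of its thin end; z along its axis to the thick end. Along z: shaft 12 mm dia. 0-40 mm (tapered from 8 mm dia. over the first 3 mm), collar 20 mm dia. 40-44, body 16 mm dia. 44-110 (grip here), connector 10 mm dia. 110-118. Starts thin end down in the rest, leaning with its sleeve (to 3 deg), collar on its mouth.
- rest: Aluminium rest fixed to the bench: base plate 95 x 70 x 10 mm (x -43 to +53) with a sleeve leaning 20 degrees from the vertical, mouth towards its own -x. Sleeve bore 14 mm, outside 22 mm, 45 mm long, a loose fit: the microphone must be drawn out 40 mm along the sleeve axis. Origin at bench height.
- rest_mouth (a point): Centre of the mouth of the rest's sleeve, about 66 mm above the bench. Its axes are the rest's, not the sleeve's.
- coupler: Dark steel block fixed to the bench, 56 (x) x 110 (y) mm, 62 mm high; window 26 (x) x 60 (y) mm in the middle of its top. Origin: centre of its underside, z up. In the window is a steel slide with one upright round bore. When home, the collar rests on the slide and the thin end is 20 mm above the bench. More than 60 N between microphone and block would break it.
- coupler_window (a point): Middle of the window at the height of the slide's flat top, 60 mm above the bench; axes as the block. NOT the bore: the bore (14 mm dia., 1.5 mm chamfer, 50 mm deep) is at x = 0 but up to 10 mm either way along y; not reported, find it by touch or sight. The slide stays put. From 22 mm deep, a plunger resists the thin end with about 9 N friction, and stays where pushed.
- earcup_ring: Bystander: white plastic ring lying flat, 90 mm outside, 12 mm high. Origin at the centre of its underside.
- driver: Bystander: small black loudspeaker driver, a disc of 40 mm diameter, 12 mm high. Origin at the centre of its underside.
- penlight: Bystander: slim metal penlight lying along its x, 120 mm long, 13 mm thick. Origin under its middle.
- glue: Bystander: white bottle with a yellow cap, 52 mm in diameter, 100 mm tall. Origin at the centre of its underside.
- screwdriver: Bystander: screwdriver, 160 mm long, lying along its x.
- yoke: Bystander: U-shaped aluminium headband yoke lying flat, about 75 x 102 mm, 10 mm high. Origin under its middle.
Not all that is in view belongs to the job. Leave any green or pink look-alike of the mic alone.

How it is judged (in metres and radians):
On the way:
1. the microphone has been drawn out of the rest: its thin end is above the sleeve's mouth (z of mic in the frame of rest_mouth above 0.005 m), for 0.1 s.
At the end, for the whole second after the job is handed in: The microphone stands upright (within 0.07 rad) and still in the bore of the coupler, thin end down, its collar on the slide to within 2.5 mm (thin end between 15 and 22.5 mm above the bench, within 6 mm of the coupler's centre line and 16 mm along it), and is let go (z of mic in the frame of coupler between 0.015 and 0.0225 m and x of mic in the frame of coupler between -0.006 and 0.006 m and y of mic in the frame of coupler between -0.016 and 0.016 m and angle between mic's own z axis and vertical below 0.07 rad and linear speed of mic below 0.02 m/s); the robot touches nothing.
It fails at once if the microphone is rammed: pressed on the coupler with more than 60 N (contact force between mic and coupler above 60 N).
It fails at once if another thing on the bench is shifted by more than 30 mm (distance of any of earcup_ring, driver, penlight, glue, screwdriver, yoke from where it was at the start of the episode above 0.03 m).
It also fails if it takes over 54 s, if anything falls off the work surface, if the arm or the gripper's body presses on something with over 40 N, if the wrist force passes 120 N, or if a joint passes its speed limit or range.

ROBOT

A 6-joint arm with a two-finger parallel gripper is mounted at the origin on the work surface. World frame = base frame: x ahead of the robot, y to its left, z up, the work surface at z = 0. Lengths are in mm, angles in rad, forces in N, time in s.
With the tool pointing down it reaches from about 375 to 975 mm from the base axis. Payload 3.8 kg.
Tool frame: the origin (TCP) lies on the centre line of the jaws, within the pads' length; the fingertips stand 11 mm ahead of it and the grasp point (between the pads) lies 8 mm behind it; z points along the fingers, y is the direction in which the jaws open and shut (so a half turn about z gives the same grasp; the last joint's range is limited). The gripper opens to 88 mm and grips with 3 to 60 N. Pads are 18 mm wide; open, the fingers measure 123 mm over their backs; the gripper's body (75 mm by 187 mm) begins 45 mm behind the grasp point.
Start: joints at [1.21, 0.264, 1.604, -0, 1.274, -0.037], TCP at [214.763, 639.918, 249.706] pointing down, gripper open.
Joint ranges: [-2.63, 2.63], [-0.94, 2.18], [0.31, 2.57], [-1.31, 4.45], [0, 2.66], [-2.55, 2.55]. Speed limits (rad/s): [2.57, 2.57, 3.14, 3.14, 3.14, 3.14].

INTERFACE

Orientations are given as a 3x3 rotation matrix whose columns are the frame's x, y, z axes.
In Python, from bench import ctrl gives the robot as it stands.
- The arm moves only by the shell command python3 -m creep 'ROWS' [FORCE]. ROWS is JSON, a list of rows, each an object of numbers: "dx", "dy", "dz": the shift along the world's x, y, z as a fraction of full scale; "rx", "ry", "rz": the turn, a rotation vector about the world's x, y, z as a fraction of full scale; "gripper": the opening, from -1 (shut) to 1 (fully open). In form: [{"dx": .., "dy": .., "dz": .., "rx": .., "ry": .., "rz": .., "gripper": ..}, ...]. A call has 1 to 20 rows; each row is the pose to reach, as a shift and turn from the pose commanded when the call began; what a row does not reach only later rows make up. Full scale, the value 1, is 300 mm for a shift and 45 degrees for a turn. A row lasts 1/8 s, in which the tool goes at most 62.5 mm and 10.7 degrees, less where a joint would pass 70% of its speed; a pose out of reach is approached as far as the arm can. A call with a number of a shift or a turn outside -1 to 1 is refused whole. A call with a gripper value outside its range is refused whole. The fingers move at their own pace and stop on an object; FORCE is the grip in N (left out, the last holds). Time passes only in rows, so rows that repeat a pose let the fingers close. It gives the time, the measured TCP pose, the force and the opening at its end, in the units of the state.
- ctrl.read_state(): the state, without advancing time (a new reading comes with each control period).
- ctrl.read_camera(name): name is "scene" or "side" or "wrist"; returns a dict with "frame" (400x640x3 uint8, blue, green, red), "z_map" (400x640 float32, mm along the optical axis (not along the pixel's ray), 0 where there is no reading), "fovy" (degrees; the focal length in pixels is half the picture's height over the tangent of half this angle, whatever the lens; pixels are square), "cx", "cy" (the principal point, pixels), "T" (4x4, takes a point from camera to world coordinates). Camera axes: x right, y down, z forward; pixel columns grow to the right and rows downward; lengths in mm; the calibration is good to about 2 mm. The wrist camera is an equidistant fisheye: a pixel r from the principal point sees the ray r / f radians off the axis. A picture is of the moment at which its call begins.
- ctrl.close_job(): hands the job in, once; it reports no verdict.
The state is a dict: "t": time; "joint_pos": joint angles; "joint_vel": joint speeds; "effort": joint torques, N m; "tcp_pos": TCP position; "tcp_rot": TCP orientation; "wrist_force": force on the tool from outside, world axes, zero at the start; "torque": the same for the moment, N m; "grip_width": finger opening in mm.
Only numpy, scipy, OpenCV 4.12 (cv2) and the standard library are available. Lean on these libraries where they do the work, as an engineer would, in place of code of your own. Each camera call takes 0.05 s, during which the arm holds its last target.

## Working session

There is one attempt and no reset: what is moved stays moved. The work goes in short steps, Python scripts to look and compute and a shell command to move; the robot and the scene stay as the last step left them, time stands still between calls to the robot, and variables do not carry over. Pictures are saved under pics/ and viewed, and the job is handed in when it is done.

```bash
ls; mkdir -p pics; python3 - <<'E'
from bench import ctrl
import cv2
for n in("scene","side","wrist"):
    c=ctrl.read_camera(n); cv2.imwrite(f"pics/{n}0.png",c["frame"]); print(n,c["fovy"],c["cx"],c["cy"],c["T"].round(3).tolist() if hasattr(c["T"],'round') else c["T"])
print(ctrl.read_state())
E
```

```text
pics
scene 52.965130475802745 321.8626144487334 206.15096059031242 [[-0.33, 0.59, -0.737, 1234.417], [0.944, 0.188, -0.272, 252.104], [-0.022, -0.785, -0.619, 615.38], [0.0, 0.0, 0.0, 1.0]]
side 45.33213724144723 317.910699738754 187.67641980204985 [[0.999, -0.004, 0.04, 503.172], [-0.035, -0.573, 0.819, -978.77], [0.019, -0.82, -0.573, 747.748], [0.0, 0.0, 0.0, 1.0]]
wrist 65.70646984690485 319.8941056519774 191.24304928447555 [[0.319, 0.906, 0.279, 142.29], [0.948, -0.305, -0.095, 663.586], [-0.001, 0.295, -0.956, 383.233], [0.0, 0.0, 0.0, 1.0]]
{'t': 0.15, 'joint_pos': array([ 1.21015465e+00,  2.64553229e-01,  1.60507365e+00, -2.06185409e-05,
        1.27368523e+00, -3.68717466e-02]), 'joint_vel': array([-0.00142485, -0.00229719, -0.00458786, -0.00123421, -0.00105728,
       -0.00033759]), 'effort': array([ 4.05060655e-04, -5.02846491e+01, -3.57468903e+01,  7.29974429e-02,
        2.49486719e-02, -7.33173692e-05]), 'tcp_pos': array([214.54728243, 639.43118596, 248.68489658]), 'tcp_rot': array([[-9.48044695e-01,  3.18136622e-01, -5.88305939e-04],
       [ 3.18137163e-01,  9.48043319e-01, -1.61580222e-03],
       [ 4.36936549e-05, -1.71901470e-03, -9.99998522e-01]]), 'wrist_force': array([ 0.69425069, -1.02791137,  0.24754472]), 'torque': array([-0.01334313, -0.0392013 , -0.01498883]), 'grip_width': 88.27417573125831}
```

View pics/scene0.png

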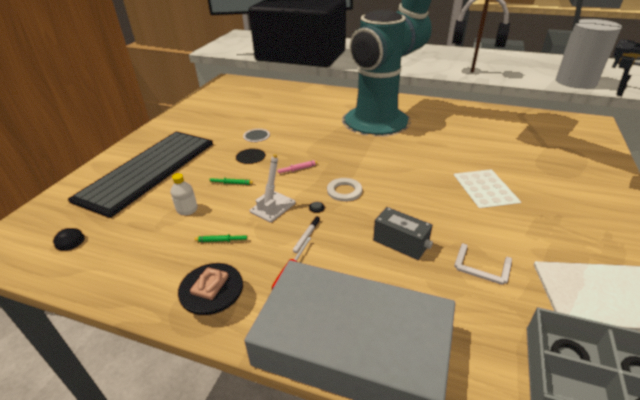

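View pics/side0.png

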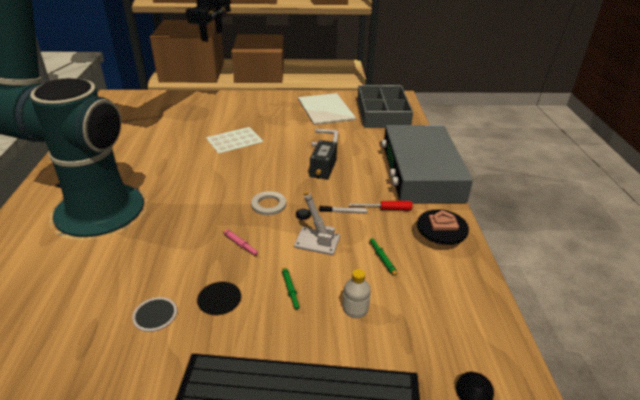

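View pics/wrist0.png

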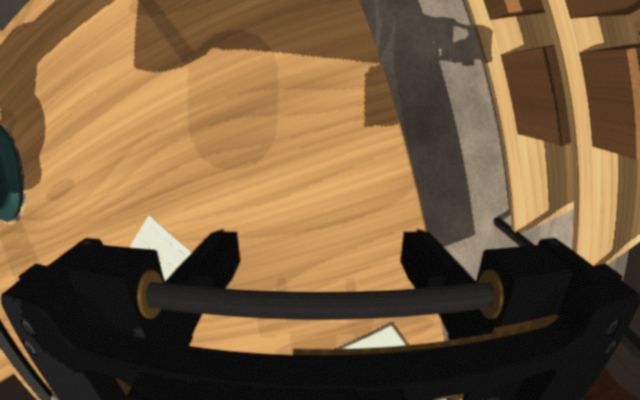

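```bash
cat > h.py <<'E'
import numpy as np,cv2
from bench import ctrl
def f(c): return 200/np.tan(np.radians(c["fovy"])/2)
def ray(c,u,v,fish=False):
    F=f(c);x=(u-c["cx"]);y=(v-c["cy"])
    if fish:
        r=np.hypot(x,y);th=r/F;d=np.array([x/max(r,1e-9)*np.sin(th),y/max(r,1e-9)*np.sin(th),np.cos(th)])
    else: d=np.array([x/F,y/F,1])
    T=np.array(c["T"]);return T[:3,3],T[:3,:3]@d
def onz(c,u,v,z,fish=False):
    o,d=ray(c,u,v,fish);return o+d*(z-o[2])/d[2]
def tri(c1,p1,c2,p2):
    o1,d1=ray(c1,*p1);o2,d2=ray(c2,*p2);d1=d1/np.linalg.norm(d1);d2=d2/np.linalg.norm(d2)
    s=np.linalg.lstsq(np.c_[d1,-d2],o2-o1,rcond=None)[0]
    a,b=o1+s[0]*d1,o2+s[1]*d2;return (a+b)/2,np.linalg.norm(a-b)
def proj(c,P,fish=False):
    T=np.array(c["T"]);q=T[:3,:3].T@(np.asarray(P,float)-T[:3,3]);F=f(c)
    if fish:
        r=np.hypot(q[0],q[1]);th=np.arctan2(r,q[2]);return c["cx"]+F*th*q[0]/r,c["cy"]+F*th*q[1]/r
    return c["cx"]+F*q[0]/q[2],c["cy"]+F*q[1]/q[2]
def cloud(c,u0,v0,u1,v1):
    z=np.asarray(c["z_map"])[v0:v1,u0:u1];vv,uu=np.mgrid[v0:v1,u0:u1];F=f(c)
    q=np.stack([(uu-c["cx"])/F*z,(vv-c["cy"])/F*z,z],-1);T=np.array(c["T"])
    return q@T[:3,:3].T+T[:3,3]
def crop(c,name,u0,v0,u1,v1,s):
    cv2.imwrite(name,cv2.resize(c["frame"][v0:v1,u0:u1],None,fx=s,fy=s,interpolation=cv2.INTER_CUBIC))
E
python3 - <<'E'
from h import *
a=ctrl.read_camera("scene");b=ctrl.read_camera("side")
import pickle;pickle.dump((a,b),open("ab.pkl","wb"))
A=cv2.resize(a["frame"][140:260,235:445],None,fx=3.8,fy=3.8,interpolation=cv2.INTER_CUBIC)
cv2.imwrite("pics/sc1.png",A)
crop(b,"pics/sd1.png",230,120,380,260,4)
for n,c,w in(("sc",a,(250,150,300,225)),("sd",b,(285,185,345,255))):
    P=cloud(c,*w);m=(np.asarray(c["z_map"])[w[1]:w[3],w[0]:w[2]]>0)&(P[...,2]>75)&(P[...,2]<200)
    Q=P[m];print(n,len(Q));
    for z in range(75,160,10):
        s=Q[(Q[:,2]>=z)&(Q[:,2]<z+10)]
        if len(s):print(z,s.mean(0).round(1),len(s))
w=(365,200,440,260);P=cloud(a,*w);m=(P[...,2]>55)&(P[...,2]<70);Q=P[m][:,:2].astype(np.float32)
print(cv2.minAreaRect(Q),np.median(P[m][:,2]))
w=(300,130,345,185);P=cloud(b,*w);m=(P[...,2]>55)&(P[...,2]<70);Q=P[m][:,:2].astype(np.float32)
print(cv2.minAreaRect(Q),np.median(P[m][:,2]))
E
```

```text
sc 195
75 [ 545.7 -128.9   79.9] 29
85 [ 542.  -127.6   90.3] 32
95 [ 537.7 -127.4  100.3] 30
105 [ 534.3 -124.6  110.6] 27
115 [ 530.5 -123.9  119.9] 29
125 [ 526.4 -124.2  129.7] 35
135 [ 521.3 -123.8  138.2] 13
sd 205
75 [ 540.  -134.8   79.9] 31
85 [ 535.6 -134.1   90.2] 27
95 [ 531.9 -132.6   99.4] 31
105 [ 528.1 -132.   110.1] 30
115 [ 524.3 -130.7  120.3] 32
125 [ 520.8 -128.3  130.5] 38
135 [ 516.5 -124.3  138.1] 16
((575.25634765625, 188.81393432617188), (109.94334411621094, 60.642616271972656), 73.06834411621094) 61.15368641518893
((572.0120849609375, 190.06362915039062), (117.6944808959961, 55.90729904174805), 73.63953399658203) 61.397817399459086
```

View pics/sc1.png

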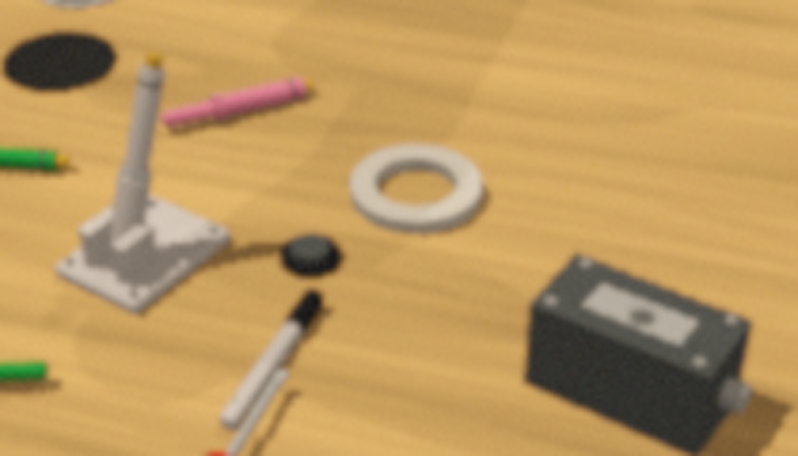

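View pics/sd1.png

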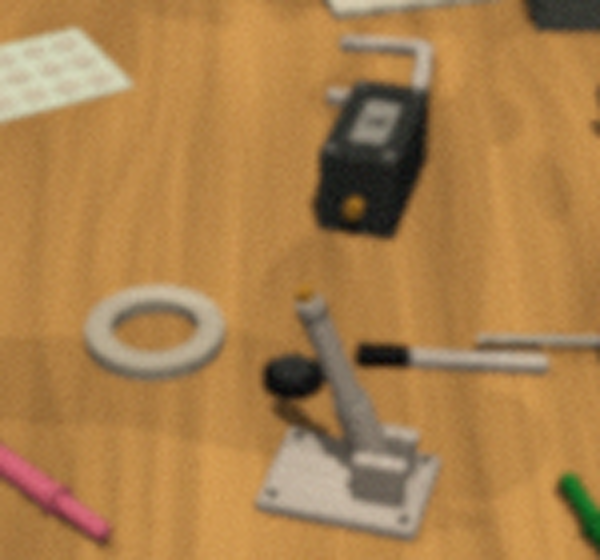

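The scene view shows the mic leaning in its rest at about (272,175) px and the coupler at (403,232) with its dark bore at about (404,223). In the side view the mic runs from about (306,193) to (322,230). Next I measure these and move over the coupler to look with the wrist camera.

```bash
python3 - <<'E'
from h import *
import pickle
a,b=pickle.load(open("ab.pkl","rb"))
pl=[]
for c,w in((a,(250,150,300,225)),(b,(285,185,345,255))):
    P=cloud(c,*w);m=(P[...,2]>76)&(P[...,2]<135)
    m=m&(np.abs(P[...,0]-530)<40)
    n,lab,st,ce=cv2.connectedComponentsWithStats(m.astype(np.uint8));k=1+np.argmax(st[1:,4])
    vv,uu=np.nonzero(lab==k)
    # midline per row
    pts=np.array([[uu[vv==r].mean()+w[0],r+w[1]] for r in np.unique(vv)],np.float32)
    vx,vy,x0,y0=cv2.fitLine(pts[1:-1],cv2.DIST_HUBER,0,.01,.01).ravel()
    print(x0,y0,vx,vy)
    o,d1=ray(c,x0-vx*15,y0-vy*15);_,d2=ray(c,x0+vx*15,y0+vy*15)
    nn=np.cross(d1,d2);nn/=np.linalg.norm(nn);pl.append((nn,nn@o))
ax=np.cross(pl[0][0],pl[1][0]);ax/=np.linalg.norm(ax);ax*=np.sign(ax[2])
for z in(66,100,140):
    print(z,np.linalg.solve([pl[0][0],pl[1][0],[0,0,1]],[pl[0][1],pl[1][1],z]).round(1))
print(ax,np.degrees(np.arccos(ax[2])))
# mic top: yellow centroid
print("bore scene",onz(a,404.2,223.2,60))
E
python3 -m creep '[{"dx":0.6,"dy":-0.75,"gripper":1},{"dx":0.6,"dy":-0.75,"gripper":1},{"dx":0.6,"dy":-0.75,"gripper":1},{"dx":0.6,"dy":-0.75,"gripper":1},{"dx":0.6,"dy":-0.75,"gripper":1}]'
python3 -m creep '[{"dx":0.6,"dy":-0.75,"gripper":1},{"dx":0.6,"dy":-0.75,"gripper":1},{"dx":0.6,"dy":-0.75,"gripper":1},{"dx":0.6,"dy":-0.75,"gripper":1},{"dx":0.6,"dy":-0.75,"gripper":1},{"dx":0.6,"dy":-0.75,"gripper":1},{"dx":0.6,"dy":-0.75,"gripper":1}]'
python3 - <<'E'
from h import *
import pickle
c=ctrl.read_camera("wrist");cv2.imwrite("pics/w1.png",c["frame"]);pickle.dump(c,open("w1.pkl","wb"))
E
```

```text
272.26154 170.5 0.16023931 -0.9870782
310.15 204.1 0.37477717 0.9271149
66 [ 543.1 -133.3   66. ]
100 [ 530.9 -129.2  100. ]
140 [ 516.5 -124.3  140. ]
[-0.33606354  0.11396461  0.93491891] 20.784951892786456
bore scene [575.21560387 192.6042133   60.        ]invalid input at $[0]: expected keys dx, dy, dz, rx, ry, rz, gripper
invalid input at $[0]: expected keys dx, dy, dz, rx, ry, rz, gripper
```

View pics/w1.png

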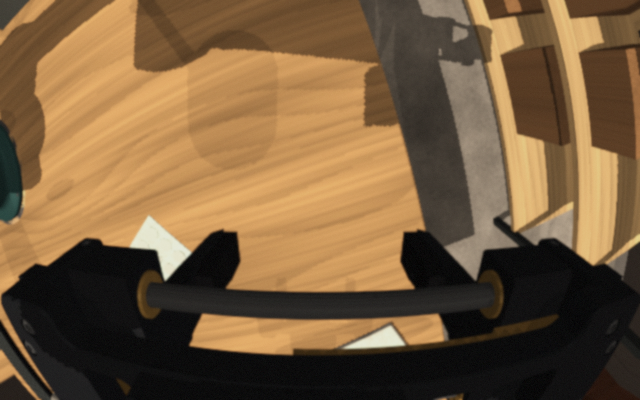

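The move was refused because every key is required, so the wrist view is still the starting one. Resending with all keys.

```bash

python3 -m creep '[{"dx":0.6,"dy":-0.75,"dz":0,"rx":0,"ry":0,"rz":0,"gripper":1},{"dx":0.6,"dy":-0.75,"dz":0,"rx":0,"ry":0,"rz":0,"gripper":1},{"dx":0.6,"dy":-0.75,"dz":0,"rx":0,"ry":0,"rz":0,"gripper":1},{"dx":0.6,"dy":-0.75,"dz":0,"rx":0,"ry":0,"rz":0,"gripper":1},{"dx":0.6,"dy":-0.75,"dz":0,"rx":0,"ry":0,"rz":0,"gripper":1}]'
python3 -m creep '[{"dx":0.6,"dy":-0.75,"dz":0,"rx":0,"ry":0,"rz":0,"gripper":1},{"dx":0.6,"dy":-0.75,"dz":0,"rx":0,"ry":0,"rz":0,"gripper":1},{"dx":0.6,"dy":-0.75,"dz":0,"rx":0,"ry":0,"rz":0,"gripper":1},{"dx":0.6,"dy":-0.75,"dz":0,"rx":0,"ry":0,"rz":0,"gripper":1},{"dx":0.6,"dy":-0.75,"dz":0,"rx":0,"ry":0,"rz":0,"gripper":1},{"dx":0.6,"dy":-0.75,"dz":0,"rx":0,"ry":0,"rz":0,"gripper":1},{"dx":0.6,"dy":-0.75,"dz":0,"rx":0,"ry":0,"rz":0,"gripper":1}]'
python3 - <<'E'
from h import *
import pickle
c=ctrl.read_camera("wrist");cv2.imwrite("pics/w2.png",c["frame"]);pickle.dump(c,open("w2.pkl","wb"));print(ctrl.read_state()["joint_pos"],ctrl.read_state()["wrist_force"])
E
```

```text
t: 0.92
tcp_pos: [396.2, 412.6, 249.9]
tcp_rot: [[-0.947, 0.32, 0.0], [0.32, 0.947, -0.0], [-0.001, 0.0, -1.0]]
wrist_force: [-0.3, -0.3, 0.6]
grip_width: 88.1
t: 1.8
tcp_pos: [574.3, 190.3, 249.5]
tcp_rot: [[-0.948, 0.319, -0.001], [0.319, 0.948, 0.0], [0.001, 0.0, -1.0]]
wrist_force: [0.2, 0.2, -0.2]
grip_width: 88.1
[ 2.79363789e-01  1.32968178e-01  1.75967434e+00  6.10944216e-04
  1.24943387e+00 -9.68579803e-01] [ 0.02320387 -0.24182757 -1.01328732]
```

View pics/w2.png

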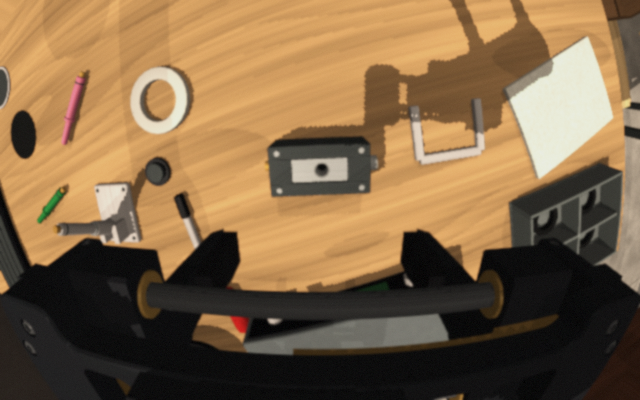

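The wrist view shows the coupler between the fingers, with its bore at about (321,170) px and the slide centred at about (319,170). Now to measure bore position and block orientation.

```bash
python3 - <<'E'
from h import *
import pickle
c=pickle.load(open("w2.pkl","rb"));F=c["frame"]
g=cv2.cvtColor(F,cv2.COLOR_BGR2GRAY)
crop(c,"pics/w2c.png",255,125,385,205,6)
roi=g[150:190,285:355];m=(roi>130).astype(np.uint8)
n,l,st,ce=cv2.connectedComponentsWithStats(m);k=1+np.argmax(st[1:,4])
ys,xs=np.nonzero(l==k);pts=np.array([onz(c,x+285,y+150,60,True)[:2] for x,y in zip(xs,ys)],np.float32)
r=cv2.minAreaRect(pts);print("slide",r)
cnt=cv2.convexHull(np.c_[xs,ys].astype(np.int32));hm=np.zeros_like(m);cv2.fillPoly(hm,[cnt],1)
hole=(hm>0)&(roi<110);hole=cv2.erode(hm,np.ones((5,5)))*hole
vy,vx=np.nonzero(hole);print(len(vx),vx.mean()+285,vy.mean()+150)
print("bore",onz(c,vx.mean()+285,vy.mean()+150,60,True))
print("slide ctr px",onz(c,xs.mean()+285,ys.mean()+150,60,True))
# block outline via dark top incl
P=pts
a,b=pickle.load(open("ab.pkl","rb"))
for c2,w in((a,(385,205,425,245)),(b,(310,135,340,165))):
    roi=cv2.cvtColor(c2["frame"],cv2.COLOR_BGR2GRAY)[w[1]:w[3],w[0]:w[2]]
    z=cloud(c2,*w)[...,2]
    m=((roi>115)&(z>55)).astype(np.uint8);n,l,st,ce=cv2.connectedComponentsWithStats(m);k=1+np.argmax(st[1:,4])
    ys,xs=np.nonzero(l==k);pts=np.array([onz(c2,x+w[0],y+w[1],60)[:2] for x,y in zip(xs,ys)],np.float32);print(cv2.minAreaRect(pts))
E
```

```text
slide ((573.5984497070312, 189.6290283203125), (60.105247497558594, 24.990219116210938), 73.7995376586914)
120 321.3666666666667 169.35
bore [573.92470574 191.94915433  60.        ]
slide ctr px [573.44874512 189.53344569  60.        ]
((571.9475708007812, 189.3159942626953), (61.32086181640625, 26.976318359375), 74.222412109375)
((572.6504516601562, 189.9911346435547), (50.925048828125, 21.53254508972168), 73.70909881591797)
```

View pics/w2c.png

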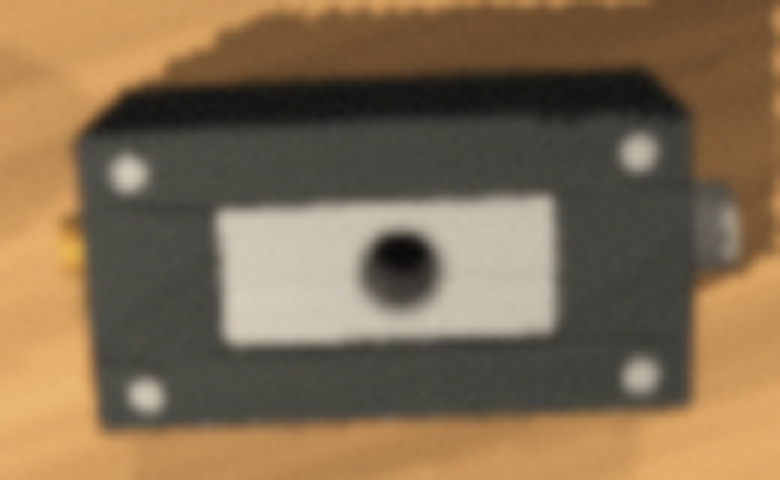

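Bore is at about (574.2, 192.0), block y at 73.8°, mic axis tilted 20.8°. Now to the pre-grasp pose along the mic's axis.

```bash

python3 -m creep '[{"dx":-0.2,"dy":-0.9,"dz":0,"rx":-0.148,"ry":-0.437,"rz":0,"gripper":1},{"dx":-0.2,"dy":-0.9,"dz":0,"rx":-0.148,"ry":-0.437,"rz":0,"gripper":1},{"dx":-0.2,"dy":-0.9,"dz":0,"rx":-0.148,"ry":-0.437,"rz":0,"gripper":1},{"dx":-0.2,"dy":-0.9,"dz":0,"rx":-0.148,"ry":-0.437,"rz":0,"gripper":1},{"dx":-0.2,"dy":-0.9,"dz":0,"rx":-0.148,"ry":-0.437,"rz":0,"gripper":1},{"dx":-0.2,"dy":-0.9,"dz":0,"rx":-0.148,"ry":-0.437,"rz":0,"gripper":1},{"dx":-0.2,"dy":-0.9,"dz":0,"rx":-0.148,"ry":-0.437,"rz":0,"gripper":1}]'
python3 -m creep '[{"dx":-0.038,"dy":-0.133,"dz":-0.245,"rx":0,"ry":0,"rz":0,"gripper":1},{"dx":-0.038,"dy":-0.133,"dz":-0.245,"rx":0,"ry":0,"rz":0,"gripper":1},{"dx":-0.038,"dy":-0.133,"dz":-0.245,"rx":0,"ry":0,"rz":0,"gripper":1},{"dx":-0.038,"dy":-0.133,"dz":-0.245,"rx":0,"ry":0,"rz":0,"gripper":1}]'
python3 - <<'E'
from h import *
import pickle
c=ctrl.read_camera("wrist");cv2.imwrite("pics/w3.png",c["frame"]);pickle.dump(c,open("w3.pkl","wb"));s=ctrl.read_state();print(s["joint_pos"],s["wrist_force"],s["tcp_pos"],s["tcp_rot"])
E
```

```text
t: 2.72
tcp_pos: [514.8, -78.7, 249.8]
tcp_rot: [[-0.887, 0.317, 0.336], [0.296, 0.948, -0.113], [-0.355, -0.0, -0.935]]
wrist_force: [-0.1, 0.1, 0.1]
grip_width: 88.1
t: 3.22
tcp_pos: [504.6, -119.0, 177.4]
tcp_rot: [[-0.886, 0.317, 0.338], [0.296, 0.949, -0.113], [-0.356, -0.001, -0.934]]
wrist_force: [-0.1, 0.1, -0.0]
grip_width: 88.1
[-0.26674621 -0.19084331  2.25418324 -0.03110307  0.71404519 -1.49571285] [ 0.24277967  0.37519886 -0.50751416] [ 504.91534895 -119.11123528  177.94880548] [[-8.86132085e-01  3.16644911e-01  3.38387246e-01]
 [ 2.95574064e-01  9.48543940e-01 -1.13579783e-01]
 [-3.56939631e-01 -6.28196222e-04 -9.34127242e-01]]
```

View pics/w3.png

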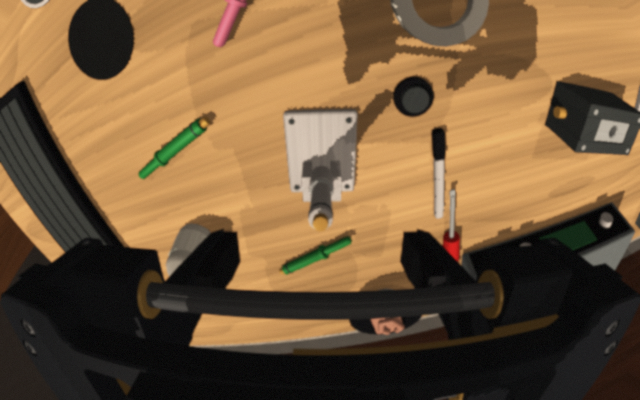

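The mic is seen end-on between the fingers with its yellow connector at about (320,222). The glue bottle is at about (200,245), beyond the left finger, so I check clearance.

```bash
python3 - <<'E'
from h import *
import pickle
c=pickle.load(open("w3.pkl","rb"));a,b=pickle.load(open("ab.pkl","rb"))
print(proj(c,(516.9,-124.4,138.9),True),proj(c,(543.1,-133.3,66),True))
P=cloud(b,340,268,372,320);m=(P[...,2]>30)&(P[...,2]<85);print("glue",P[m].mean(0),P[m].min(0),P[m].max(0))
P=cloud(a,170,170,200,218);m=(P[...,2]>30)&(P[...,2]<85);print("glue",P[m].mean(0),P[m].min(0),P[m].max(0))
crop(c,"pics/w3c.png",270,150,370,250,6)
E
```

```text
(np.float64(318.42370030045083), np.float64(223.73758774806296)) (np.float64(318.69415860386437), np.float64(187.59300617334657))
glue [ 611.21706356 -348.42197757   59.18147647] [ 587.80311701 -361.21144105   30.21410318] [ 639.11381861 -318.6112114    84.82251903]
glue [ 627.93283825 -323.27877442   57.5895139 ] [ 595.49570254 -352.9209312    30.0354526 ] [ 643.98289701 -305.3154196    84.99560603]
```

View pics/w3c.png

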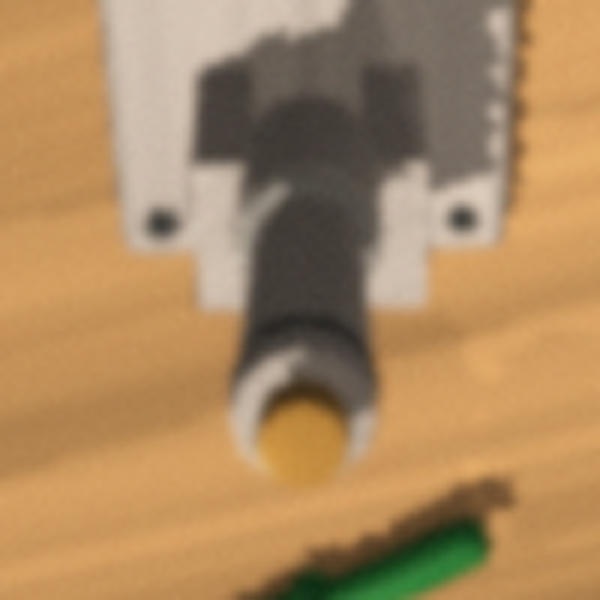

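Glue is 200 mm away; clear. The tip lies about 1 mm from the prediction. Advance and grip.

```bash

python3 -m creep '[{"dx":0.045,"dy":-0.013,"dz":-0.125,"rx":0,"ry":0,"rz":0,"gripper":1},{"dx":0.09,"dy":-0.027,"dz":-0.249,"rx":0,"ry":0,"rz":0,"gripper":1},{"dx":0.09,"dy":-0.027,"dz":-0.249,"rx":0,"ry":0,"rz":0,"gripper":1},{"dx":0.09,"dy":-0.027,"dz":-0.249,"rx":0,"ry":0,"rz":0,"gripper":1}]'
python3 - <<'E'
from h import *
c=ctrl.read_camera("wrist");cv2.imwrite("pics/w4.png",c["frame"]);crop(ctrl.read_camera("side"),"pics/s4.png",250,120,400,260,4)
E
```

```text
t: 3.78
tcp_pos: [531.5, -127.9, 103.2]
tcp_rot: [[-0.886, 0.318, 0.338], [0.297, 0.948, -0.114], [-0.356, -0.001, -0.934]]
wrist_force: [0.8, 0.3, 0.7]
grip_width: 88.2
```

View pics/w4.png

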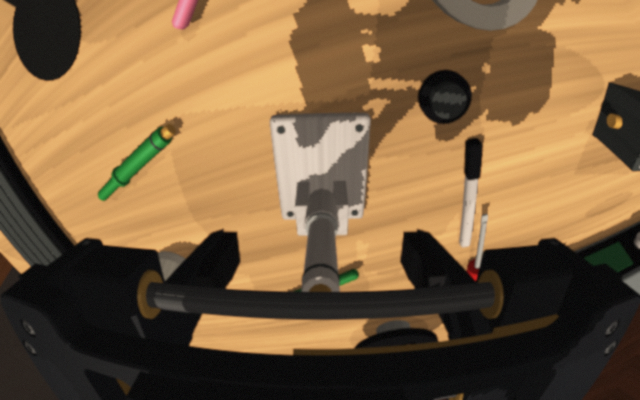

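View pics/s4.png

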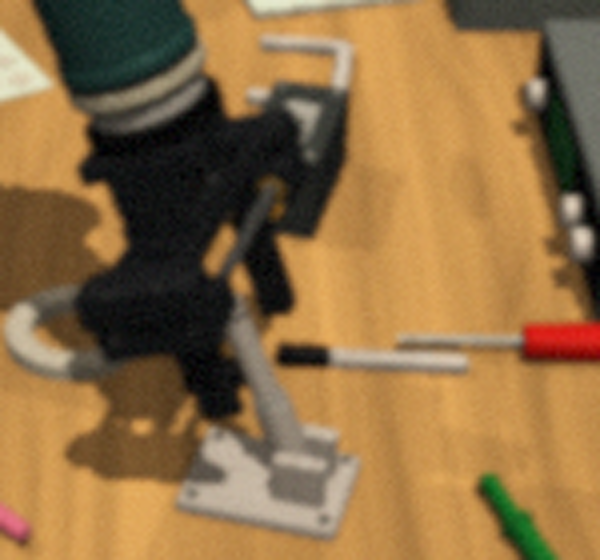

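The side view suggests the fingertips may sit a few mm to the robot side of the mic. I check that numerically before closing.

```bash
python3 - <<'E'
from h import *
b=ctrl.read_camera("side");w=ctrl.read_camera("wrist");s=ctrl.read_state();R=s["tcp_rot"];p=s["tcp_pos"]
print(p)
F=b["frame"].copy();F=cv2.resize(F[120:260,250:400],None,fx=4,fy=4,interpolation=cv2.INTER_CUBIC)
for q,col in(((0,0,0),(0,0,255)),((0,0,11),(0,255,0)),((0,44,11),(255,0,0)),((0,-44,11),(255,0,0)),((0,0,-29),(0,255,255)),((0,0,37),(255,0,255))):
    P=p+R@np.array(q,float);u,v=proj(b,P);cv2.circle(F,(int((u-250)*4+2),int((v-120)*4+2)),4,col,-1);print(q,proj(w,P,True))
cv2.imwrite("pics/s5.png",F)
W=cv2.resize(w["frame"][170:310,220:420],None,fx=4,fy=4);
for z in(-29,0,11,37):
    u,v=proj(w,p+R@np.array([0,0,z],float),True);cv2.circle(W,(int((u-220)*4+2),int((v-170)*4+2)),4,(0,0,255),-1)
cv2.imwrite("pics/w5.png",W)
E
```

```text
[ 531.45812899 -128.25279917  103.68221279]
(0, 0, 0) (np.float64(320.4519184300389), np.float64(257.56494778835406))
(0, 0, 11) (np.float64(320.41185284436204), np.float64(247.38096369609417))
(0, 44, 11) (np.float64(401.7743197765039), np.float64(245.96099425500495))
(0, -44, 11) (np.float64(238.9931343247669), np.float64(246.22110838648243))
(0, 0, -29) (np.float64(320.5838941177963), np.float64(291.50784439987376))
(0, 0, 37) (np.float64(320.3331813380899), np.float64(227.54007738960297))
```

View pics/s5.png

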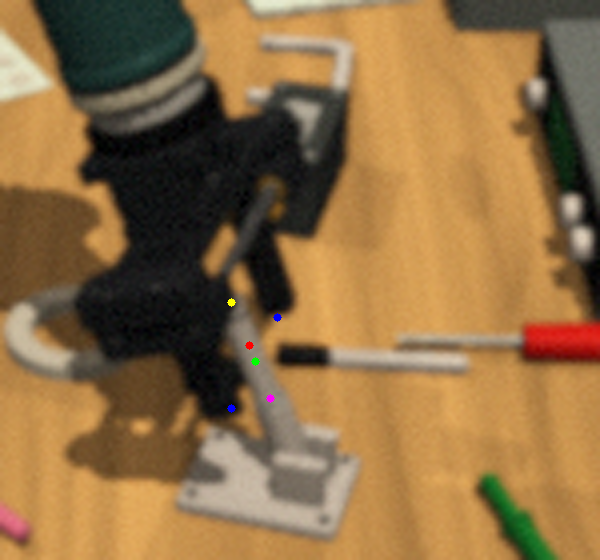

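View pics/w5.png

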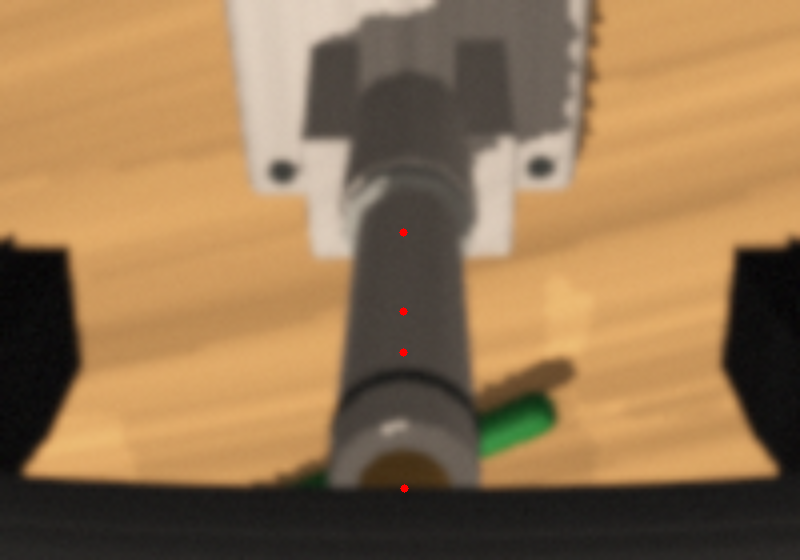

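The projected tool centreline lies on the mic in both views (side about (249,345) in the crop, wrist within 1 px), so the grasp is aligned. Closing.

```bash

python3 -m creep '[{"dx":0,"dy":0,"dz":0,"rx":0,"ry":0,"rz":0,"gripper":-1},{"dx":0,"dy":0,"dz":0,"rx":0,"ry":0,"rz":0,"gripper":-1},{"dx":0,"dy":0,"dz":0,"rx":0,"ry":0,"rz":0,"gripper":-1},{"dx":0,"dy":0,"dz":0,"rx":0,"ry":0,"rz":0,"gripper":-1},{"dx":0,"dy":0,"dz":0,"rx":0,"ry":0,"rz":0,"gripper":-1},{"dx":0,"dy":0,"dz":0,"rx":0,"ry":0,"rz":0,"gripper":-1},{"dx":0,"dy":0,"dz":0,"rx":0,"ry":0,"rz":0,"gripper":-1},{"dx":0,"dy":0,"dz":0,"rx":0,"ry":0,"rz":0,"gripper":-1}]' 40
```

```text
t: 4.97
tcp_pos: [530.4, -127.9, 101.5]
tcp_rot: [[-0.886, 0.318, 0.336], [0.298, 0.948, -0.113], [-0.354, -0.001, -0.935]]
wrist_force: [0.3, 1.6, -0.3]
grip_width: 15.2
```

```bash

python3 -m creep '[{"dx":-0.011,"dy":0.004,"dz":0.031,"rx":0,"ry":0,"rz":0,"gripper":-1},{"dx":-0.022,"dy":0.0075,"dz":0.062,"rx":0,"ry":0,"rz":0,"gripper":-1},{"dx":-0.034,"dy":0.0115,"dz":0.094,"rx":0,"ry":0,"rz":0,"gripper":-1},{"dx":-0.034,"dy":0.0115,"dz":0.094,"rx":0,"ry":0,"rz":0,"gripper":-1}]'
python3 -m creep '[{"dx":-0.022,"dy":0.0075,"dz":0.062,"rx":0,"ry":0,"rz":0,"gripper":-1},{"dx":-0.045,"dy":0.015,"dz":0.125,"rx":0,"ry":0,"rz":0,"gripper":-1},{"dx":-0.056,"dy":0.019,"dz":0.156,"rx":0,"ry":0,"rz":0,"gripper":-1},{"dx":-0.056,"dy":0.019,"dz":0.156,"rx":0,"ry":0,"rz":0,"gripper":-1},{"dx":-0.056,"dy":0.019,"dz":0.156,"rx":0,"ry":0,"rz":0,"gripper":-1}]'
python3 - <<'E'
from h import *
b=ctrl.read_camera("side");w=ctrl.read_camera("wrist");cv2.imwrite("pics/w6.png",w["frame"]);crop(b,"pics/s6.png",250,120,400,260,4)
E
```

```text
t: 5.48
tcp_pos: [520.4, -124.7, 131.1]
tcp_rot: [[-0.886, 0.318, 0.337], [0.297, 0.948, -0.114], [-0.356, -0.001, -0.934]]
wrist_force: [-0.4, 0.5, -1.0]
grip_width: 14.9
t: 6.1
tcp_pos: [503.1, -118.9, 175.8]
tcp_rot: [[-0.887, 0.318, 0.335], [0.297, 0.948, -0.114], [-0.354, -0.001, -0.935]]
wrist_force: [-0.1, 0.5, -0.4]
grip_width: 14.6
```

View pics/w6.png

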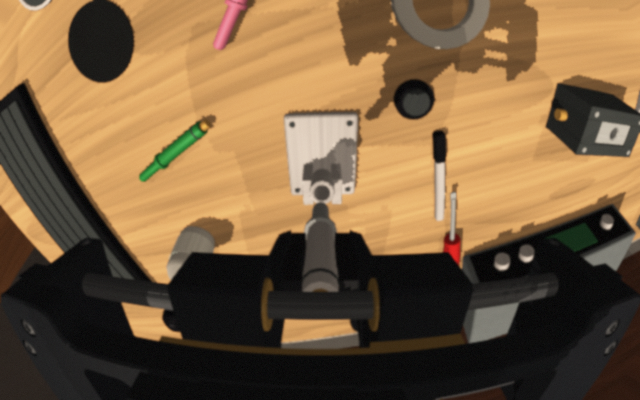

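View pics/s6.png

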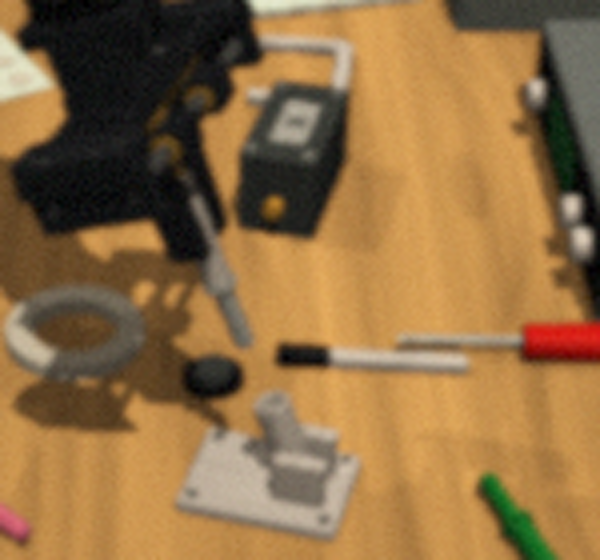

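Both views show the mic out of the sleeve and held along the tool axis. Now upright it and carry it over the bore, high.

```bash

python3 -m creep '[{"dx":0.02,"dy":0.1,"dz":0.1,"rx":0.05,"ry":0.146,"rz":0,"gripper":-1},{"dx":0.05,"dy":0.25,"dz":0.1,"rx":0.1,"ry":0.291,"rz":0,"gripper":-1},{"dx":0.1,"dy":0.4,"dz":0.1,"rx":0.148,"ry":0.437,"rz":0,"gripper":-1},{"dx":0.1,"dy":0.4,"dz":0.1,"rx":0.148,"ry":0.437,"rz":0,"gripper":-1},{"dx":0.1,"dy":0.4,"dz":0.1,"rx":0.148,"ry":0.437,"rz":0,"gripper":-1}]'
python3 -m creep '[{"dx":0.04,"dy":0.16,"dz":0,"rx":0,"ry":0,"rz":0,"gripper":-1},{"dx":0.08,"dy":0.34,"dz":0,"rx":0,"ry":0,"rz":0,"gripper":-1},{"dx":0.115,"dy":0.51,"dz":0,"rx":0,"ry":0,"rz":0,"gripper":-1},{"dx":0.13,"dy":0.6,"dz":0,"rx":0,"ry":0,"rz":0,"gripper":-1},{"dx":0.136,"dy":0.6365,"dz":0,"rx":0,"ry":0,"rz":0,"gripper":-1},{"dx":0.136,"dy":0.6365,"dz":0,"rx":0,"ry":0,"rz":0,"gripper":-1},{"dx":0.136,"dy":0.6365,"dz":0,"rx":0,"ry":0,"rz":0,"gripper":-1}]'
cat > look.py <<'E'
from h import *
import sys,pickle
n=sys.argv[1]
a=ctrl.read_camera("scene");b=ctrl.read_camera("side");w=ctrl.read_camera("wrist");s=ctrl.read_state()
pickle.dump((a,b,w,s),open(f"L{n}.pkl","wb"));R=s["tcp_rot"];p=s["tcp_pos"]
print(p,s["wrist_force"],s["grip_width"],R[:,2])
ims=[]
for c,fish,P0 in((a,0,(574,192,110)),(b,0,(574,192,110)),(w,1,(574,192,60))):
    u,v=proj(c,P0,fish);u,v=int(u),int(v);u0=min(max(u-33,0),640-66);v0=min(max(v-50,0),300)
    im=cv2.resize(c["frame"][v0:v0+100,u0:u0+66],None,fx=4,fy=5.9/1.475,interpolation=cv2.INTER_CUBIC)
    ims.append(im);print((u0,v0))
cv2.imwrite(f"pics/L{n}.png",np.hstack(ims))
E
python3 look.py 1
```

```text
t: 6.82
tcp_pos: [532.9, 0.9, 205.3]
tcp_rot: [[-0.948, 0.317, -0.002], [0.317, 0.948, -0.001], [0.001, -0.001, -1.0]]
wrist_force: [-0.1, 0.5, -0.6]
grip_width: 15.4
t: 7.7
tcp_pos: [573.9, 190.5, 206.5]
tcp_rot: [[-0.948, 0.319, -0.0], [0.319, 0.948, -0.001], [-0.0, -0.001, -1.0]]
wrist_force: [-0.3, 0.8, -1.4]
grip_width: 15.0
[574.1158078  190.86206924 206.58376819] [-0.73246852 -0.56537542 -0.5805471 ] 14.89936466554553 [ 6.71955787e-05 -2.13971556e-04 -9.99999975e-01]
(373, 154)
(291, 84)
(288, 129)
```

View pics/L1.png

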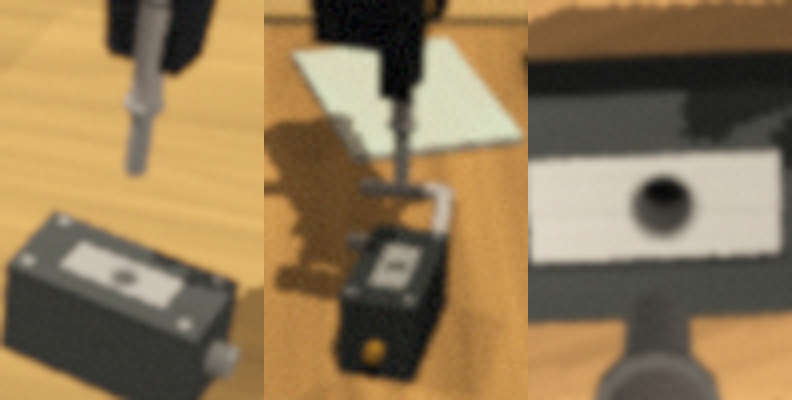

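The mic hangs upright above the coupler in all three views. In the scene view its tip is about (407,197) and the bore about (404,223); in the side view the tip is about (326,129) and the bore about (324,150). Now the numbers.

```bash
cat > ax.py <<'E'
from h import *
import sys,pickle
n=sys.argv[1];a,b,w,s=pickle.load(open(f"L{n}.pkl","rb"));R=s["tcp_rot"];p=s["tcp_pos"]
for nm,c,fish in(("scene",a,0),("side",b,0),("wrist",w,1)):
    hsv=cv2.cvtColor(c["frame"],cv2.COLOR_BGR2HSV)
    print(nm,"sat rows around axis")
    for d in(26,34,40,46,52,58,64,70,75):
        u,v=proj(c,p+R@np.array([0,0,float(d)]),fish);ui,vi=int(round(u)),int(round(v))
        print(d,round(u,1),round(v,1),"S",hsv[vi,ui-7:ui+8,1].tolist(),"V",hsv[vi,ui-7:ui+8,2].tolist())
E
python3 ax.py 1
```

```text
scene sat rows around axis
26 410.0 175.1 S [136, 127, 102, 69, 50, 43, 44, 45, 43, 50, 81, 118, 134, 134, 132] V [220, 215, 195, 163, 132, 124, 127, 131, 135, 143, 167, 201, 217, 220, 222]
34 409.5 178.5 S [130, 112, 67, 41, 37, 41, 42, 43, 41, 43, 43, 73, 117, 129, 133] V [215, 205, 191, 175, 160, 148, 141, 135, 136, 138, 141, 161, 196, 215, 219]
40 409.2 181.1 S [133, 126, 105, 67, 41, 33, 35, 38, 35, 41, 58, 95, 123, 132, 133] V [213, 207, 189, 163, 154, 155, 152, 141, 130, 131, 144, 172, 199, 212, 216]
46 408.8 183.6 S [134, 134, 129, 114, 75, 36, 30, 35, 59, 105, 127, 133, 135, 135, 135] V [220, 220, 213, 179, 130, 107, 111, 117, 139, 179, 206, 214, 215, 216, 216]
52 408.5 186.1 S [134, 131, 133, 121, 94, 52, 37, 33, 38, 71, 117, 129, 132, 134, 135] V [224, 224, 221, 209, 176, 138, 117, 115, 120, 150, 194, 216, 220, 219, 221]
58 408.1 188.6 S [132, 135, 129, 107, 70, 42, 32, 34, 49, 94, 123, 133, 133, 136, 134] V [216, 216, 212, 190, 153, 128, 119, 120, 131, 166, 203, 219, 223, 223, 224]
64 407.8 191.1 S [134, 132, 128, 105, 65, 39, 34, 36, 65, 105, 127, 134, 135, 136, 135] V [
[... 2472 characters left out ...]
, 32, 33, 33, 35, 35, 35, 31, 36, 33, 31, 36, 36, 44] V [103, 103, 104, 108, 108, 109, 110, 110, 107, 107, 107, 106, 106, 105, 104]
58 320.6 215.2 S [43, 34, 30, 36, 33, 35, 35, 32, 31, 34, 34, 36, 37, 60, 98] V [72, 67, 67, 70, 69, 72, 73, 72, 74, 74, 75, 79, 82, 94, 128]
64 320.6 212.0 S [35, 30, 37, 34, 38, 30, 35, 34, 38, 34, 36, 40, 37, 64, 107] V [73, 68, 69, 67, 67, 69, 72, 75, 74, 76, 78, 82, 83, 96, 131]
70 320.5 208.9 S [38, 37, 39, 27, 41, 36, 26, 30, 42, 30, 36, 36, 42, 68, 105] V [74, 69, 66, 66, 68, 70, 69, 69, 73, 76, 77, 79, 84, 94, 124]
75 320.5 206.5 S [38, 30, 31, 33, 30, 30, 30, 29, 38, 37, 36, 39, 32, 32, 30] V [74, 68, 66, 69, 67, 67, 68, 70, 74, 76, 77, 78, 80, 79, 76]
```

```bash
python3 - <<'E'
from h import *
import pickle
a,b,w,s=pickle.load(open("L1.pkl","rb"));p=s["tcp_pos"]
for nm,c,fish,box in(("scene",a,0,(385,205,425,245)),("side",b,0,(308,135,342,170)),("wrist",w,1,(280,150,360,200))):
    u0,v0,u1,v1=box;g=cv2.cvtColor(c["frame"],cv2.COLOR_BGR2GRAY)[v0:v1,u0:u1]
    hsv=cv2.cvtColor(c["frame"],cv2.COLOR_BGR2HSV)[v0:v1,u0:u1]
    m=((g>130)&(hsv[...,1]<90)).astype(np.uint8)
    n,l,st,ce=cv2.connectedComponentsWithStats(m);k=1+np.argmax(st[1:,4]);ys,xs=np.nonzero(l==k)
    hull=cv2.convexHull(np.c_[xs,ys].astype(np.int32));hm=np.zeros_like(m);cv2.fillPoly(hm,[hull],1);hm=cv2.erode(hm,np.ones((3,3)))
    bright=np.percentile(g[l==k],50);wt=np.clip(bright-12-g.astype(float),0,None)*hm
    vy,vx=np.mgrid[v0:v1,u0:u1];hu,hv=(wt*vx).sum()/wt.sum(),(wt*vy).sum()/wt.sum()
    hy,hx=np.nonzero(hm);P=np.array([onz(c,x+u0,y+v0,60,fish)[:2] for x,y in zip(hx,hy)],np.float32)
    r=cv2.minAreaRect(P)
    print(nm,"hole",round(hu,2),round(hv,2),onz(c,hu,hv,60,fish).round(1),"slide",np.round(r[0],1),np.round(r[1],1),r[2],"tcp foot px",proj(c,(p[0],p[1],60),fish))
# wrist mic edges
g=cv2.cvtColor(w["frame"],cv2.COLOR_BGR2GRAY)
for v in(208,212,216,226,236):print(v,g[v,296:346].tolist())
E
```

```text
scene hole 403.49 223.1 [575.3 191.1  60. ] slide [572.3 189.7] [55.1 21.8] 74.14969635009766 tcp foot px (np.float64(403.46772171351404), np.float64(222.71140609499935))
side hole 323.71 150.08 [573.5 190.2  60. ] slide [571.8 189.3] [40.1 15. ] 73.11480712890625 tcp foot px (np.float64(323.90522868800036), np.float64(149.9648451252039))
wrist hole 321.38 179.74 [573.8 192.   60. ] slide [573.9 189.5] [58.7 24.4] 71.36334228515625 tcp foot px (np.float64(320.35020125553336), np.float64(180.4441884679208))
208 [83, 82, 84, 81, 85, 85, 86, 86, 88, 86, 88, 91, 95, 92, 94, 89, 79, 74, 71, 64, 62, 63, 62, 66, 66, 70, 70, 70, 74, 74, 80, 82, 92, 101, 109, 112, 112, 112, 113, 112, 112, 117, 117, 119, 118, 121, 123, 123, 124, 127]
212 [156, 158, 159, 157, 159, 158, 160, 161, 156, 159, 157, 156, 155, 152, 150, 133, 103, 82, 69, 66, 66, 64, 63, 66, 69, 71, 70, 73, 74, 77, 79, 86, 108, 135, 147, 151, 153, 155, 157, 161, 161, 161, 164, 166, 166, 168, 166, 165, 164, 164]
216 [153, 154, 153, 152, 149, 150, 147, 147, 150, 146, 148, 148, 149, 146, 139, 120, 92, 73, 67, 66, 68, 72, 75, 74, 76, 75, 74, 73, 75, 72, 76, 83, 106, 139, 156, 166, 167, 167, 166, 169, 168, 167, 169, 167, 167, 166, 169, 168, 167, 167]
226 [167, 166, 165, 167, 167, 168, 166, 162, 144, 121, 107, 102, 99, 89, 81, 75, 78, 76, 78, 77, 79, 80, 80, 80, 80, 82, 84, 84, 83, 84, 84, 88, 89, 91, 92, 99, 101, 107, 115, 136, 163, 175, 177, 180, 181, 180, 181, 181, 180, 180]
236 [10, 10, 6, 8, 10, 13, 15, 11, 28, 61, 88, 86, 74, 71, 73, 76, 76, 77, 80, 79, 79, 80, 83, 81, 81, 80, 83, 85, 85, 87, 83, 86, 88, 88, 90, 88, 88, 80, 63, 33, 16, 12, 10, 5, 12, 12, 5, 10, 11, 12]
```

All three views agree within about 1 mm. The wrist and scene views both ask for about +1.3 mm along y. Correct this, lower to just above the slide, then check.

```bash

python3 -m creep '[{"dx":0.0013,"dy":0.004,"dz":-0.07,"rx":0,"ry":0,"rz":0,"gripper":-1},{"dx":0.0013,"dy":0.004,"dz":-0.14,"rx":0,"ry":0,"rz":0,"gripper":-1},{"dx":0.0013,"dy":0.004,"dz":-0.19,"rx":0,"ry":0,"rz":0,"gripper":-1},{"dx":0.0013,"dy":0.004,"dz":-0.19,"rx":0,"ry":0,"rz":0,"gripper":-1},{"dx":0.0013,"dy":0.004,"dz":-0.19,"rx":0,"ry":0,"rz":0,"gripper":-1}]' 50
python3 look.py 2
```

```text
t: 8.48
tcp_pos: [574.9, 193.3, 149.7]
tcp_rot: [[-0.948, 0.318, 0.0], [0.318, 0.948, 0.0], [-0.0, 0.0, -1.0]]
wrist_force: [0.5, -0.2, -0.3]
grip_width: 14.5
[575.31063458 193.46088289 150.57627872] [-0.12961878 -0.23388707 -1.14161164] 14.715154327878068 [ 1.84602812e-03  5.12113739e-04 -9.99998165e-01]
(373, 154)
(291, 84)
(284, 148)
```

View pics/L2.png

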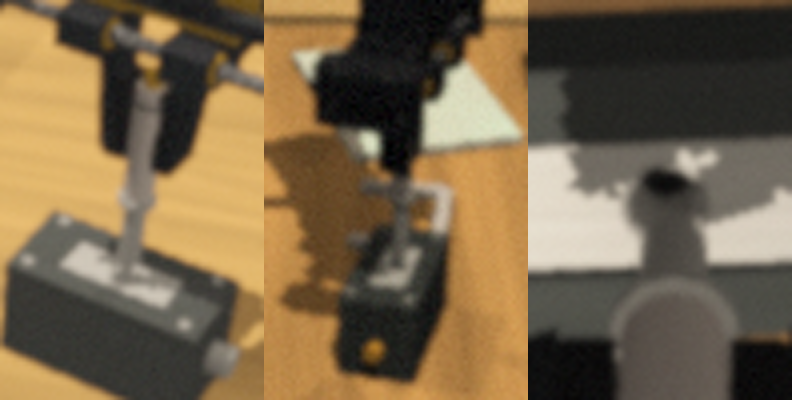

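The wrist view shows the tip in front of the bore. The bore spans about 628–708 in the crop and the shaft is centred at 675, so the mic is about 1 mm too far in +y. I shift back 1 mm and descend gently.

```bash

python3 -m creep '[{"dx":-0.001,"dy":-0.0033,"dz":0,"rx":0,"ry":0,"rz":0,"gripper":-1},{"dx":-0.001,"dy":-0.0033,"dz":-0.01,"rx":0,"ry":0,"rz":0,"gripper":-1},{"dx":-0.001,"dy":-0.0033,"dz":-0.02,"rx":0,"ry":0,"rz":0,"gripper":-1},{"dx":-0.001,"dy":-0.0033,"dz":-0.03,"rx":0,"ry":0,"rz":0,"gripper":-1},{"dx":-0.001,"dy":-0.0033,"dz":-0.04,"rx":0,"ry":0,"rz":0,"gripper":-1},{"dx":-0.001,"dy":-0.0033,"dz":-0.05,"rx":0,"ry":0,"rz":0,"gripper":-1},{"dx":-0.001,"dy":-0.0033,"dz":-0.05,"rx":0,"ry":0,"rz":0,"gripper":-1}]'
python3 look.py 3
```

```text
t: 9.5
tcp_pos: [574.4, 192.3, 134.8]
tcp_rot: [[-0.948, 0.318, 0.0], [0.318, 0.948, 0.0], [-0.0, 0.0, -1.0]]
wrist_force: [-1.0, -1.1, 1.5]
grip_width: 15.1
[574.35983303 192.25628257 134.81615611] [-1.38087754  0.34850956  2.66595877] 14.904472541441422 [ 2.69898857e-04  2.25032706e-05 -9.99999963e-01]
(373, 154)
(291, 84)
(286, 156)
```

View pics/L3.png

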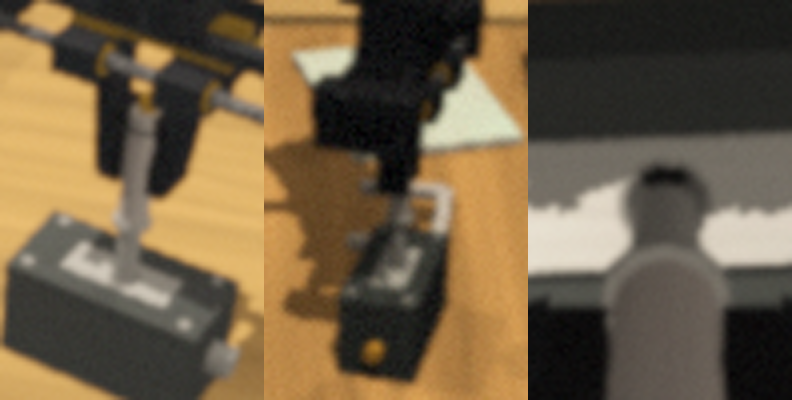

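The tip is at the bore, centred sideways, with a slight gap on the far (+x) side and a small vertical force. I nudge +1 mm along the block's x and continue down.

```bash

python3 -m creep '[{"dx":0.003,"dy":-0.001,"dz":-0.005,"rx":0,"ry":0,"rz":0,"gripper":-1},{"dx":0.003,"dy":-0.001,"dz":-0.01,"rx":0,"ry":0,"rz":0,"gripper":-1},{"dx":0.003,"dy":-0.001,"dz":-0.015,"rx":0,"ry":0,"rz":0,"gripper":-1},{"dx":0.003,"dy":-0.001,"dz":-0.02,"rx":0,"ry":0,"rz":0,"gripper":-1},{"dx":0.003,"dy":-0.001,"dz":-0.025,"rx":0,"ry":0,"rz":0,"gripper":-1},{"dx":0.003,"dy":-0.001,"dz":-0.03,"rx":0,"ry":0,"rz":0,"gripper":-1}]'
python3 look.py 4
```

```text
t: 10.4
tcp_pos: [574.5, 192.0, 124.8]
tcp_rot: [[-0.948, 0.318, -0.002], [0.318, 0.948, -0.0], [0.002, -0.001, -1.0]]
wrist_force: [-4.0, 0.6, 1.5]
grip_width: 14.7
[574.47672851 191.97419905 124.724044  ] [-3.31954847  1.47303932 -1.04257715] 14.777065868876603 [-1.65126191e-03 -7.97414095e-05 -9.99998633e-01]
(373, 154)
(291, 84)
(287, 161)
```

View pics/L4.png

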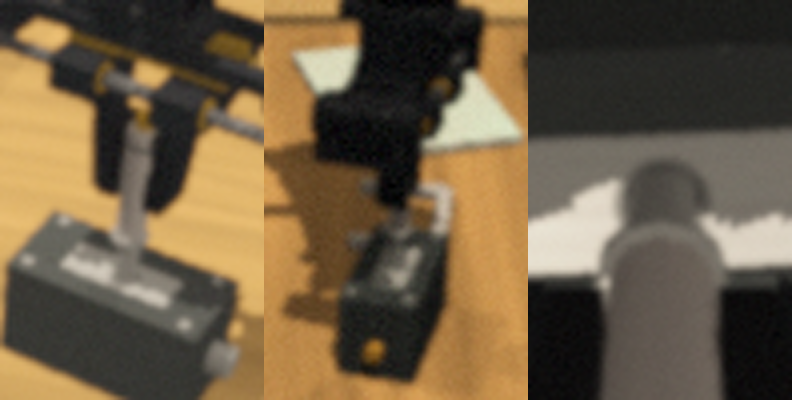

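The mic is in the bore with a side force of about -4 N in x, so I move back about 1.2 mm in x and carry on.

```bash

python3 -m creep '[{"dx":-0.004,"dy":0.001,"dz":0,"rx":0,"ry":0,"rz":0,"gripper":-1},{"dx":-0.004,"dy":0.001,"dz":-0.006,"rx":0,"ry":0,"rz":0,"gripper":-1},{"dx":-0.004,"dy":0.001,"dz":-0.012,"rx":0,"ry":0,"rz":0,"gripper":-1},{"dx":-0.004,"dy":0.001,"dz":-0.018,"rx":0,"ry":0,"rz":0,"gripper":-1},{"dx":-0.004,"dy":0.001,"dz":-0.025,"rx":0,"ry":0,"rz":0,"gripper":-1},{"dx":-0.004,"dy":0.001,"dz":-0.025,"rx":0,"ry":0,"rz":0,"gripper":-1}]'
python3 -c "
from bench import ctrl
s=ctrl.read_state();print(s['tcp_pos'],s['wrist_force'],s['torque'])"
```

```text
t: 11.3
tcp_pos: [574.0, 192.2, 117.7]
tcp_rot: [[-0.948, 0.318, 0.0], [0.318, 0.948, -0.0], [-0.0, -0.0, -1.0]]
wrist_force: [-2.5, 1.0, -1.0]
grip_width: 15.0
[574.04051674 192.17629148 117.73709659] [-2.47996605  0.95106791 -1.02934161] [ 0.14871271  0.3948934  -0.04898463]
```

```bash

python3 -m creep '[{"dx":-0.002,"dy":0.0005,"dz":-0.005,"rx":0,"ry":0,"rz":0,"gripper":-1},{"dx":-0.002,"dy":0.0005,"dz":-0.01,"rx":0,"ry":0,"rz":0,"gripper":-1},{"dx":-0.002,"dy":0.0005,"dz":-0.015,"rx":0,"ry":0,"rz":0,"gripper":-1},{"dx":-0.002,"dy":0.0005,"dz":-0.02,"rx":0,"ry":0,"rz":0,"gripper":-1},{"dx":-0.002,"dy":0.0005,"dz":-0.025,"rx":0,"ry":0,"rz":0,"gripper":-1},{"dx":-0.002,"dy":0.0005,"dz":-0.03,"rx":0,"ry":0,"rz":0,"gripper":-1}]' 58
python3 look.py 5
```

```text
t: 12.05
tcp_pos: [574.3, 192.4, 111.3]
tcp_rot: [[-0.948, 0.318, 0.002], [0.318, 0.948, 0.0], [-0.002, 0.001, -1.0]]
wrist_force: [-4.0, -1.5, 10.4]
grip_width: 14.6
[574.2245319  192.40292314 111.07079481] [-4.67610688 -0.83641452 10.22193497] 14.416785491460459 [ 1.84361713e-03  1.07898665e-04 -9.99998295e-01]
(373, 154)
(291, 84)
(286, 168)
```

View pics/L5.png

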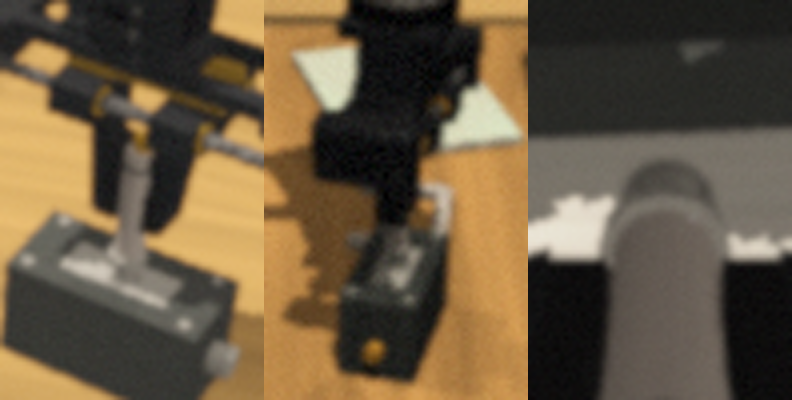

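The plunger is engaged at about 10 N and depth is increasing. Continue gently.

```bash

python3 -m creep '[{"dx":-0.003,"dy":0.001,"dz":-0.005,"rx":0,"ry":0,"rz":0,"gripper":-1},{"dx":-0.003,"dy":0.001,"dz":-0.01,"rx":0,"ry":0,"rz":0,"gripper":-1},{"dx":-0.003,"dy":0.001,"dz":-0.015,"rx":0,"ry":0,"rz":0,"gripper":-1},{"dx":-0.003,"dy":0.001,"dz":-0.02,"rx":0,"ry":0,"rz":0,"gripper":-1},{"dx":-0.003,"dy":0.001,"dz":-0.025,"rx":0,"ry":0,"rz":0,"gripper":-1}]'
python3 -m creep '[{"dx":0,"dy":0,"dz":-0.004,"rx":0,"ry":0,"rz":0,"gripper":-1},{"dx":0,"dy":0,"dz":-0.008,"rx":0,"ry":0,"rz":0,"gripper":-1}]'
```

```text
t: 12.82
tcp_pos: [574.0, 192.5, 103.8]
tcp_rot: [[-0.948, 0.318, 0.003], [0.318, 0.948, -0.0], [-0.003, 0.001, -1.0]]
wrist_force: [-3.2, -1.9, 9.7]
grip_width: 14.6
t: 13.08
tcp_pos: [573.9, 192.5, 101.4]
tcp_rot: [[-0.948, 0.318, 0.003], [0.318, 0.948, -0.0], [-0.003, 0.001, -1.0]]
wrist_force: [-2.9, -1.9, 9.5]
grip_width: 14.8
```

```bash

python3 -m creep '[{"dx":0,"dy":0,"dz":-0.003,"rx":0,"ry":0,"rz":0,"gripper":-1},{"dx":0,"dy":0,"dz":-0.006,"rx":0,"ry":0,"rz":0,"gripper":-1}]'
python3 -m creep '[{"dx":0,"dy":0,"dz":-0.003,"rx":0,"ry":0,"rz":0,"gripper":-1},{"dx":0,"dy":0,"dz":-0.006,"rx":0,"ry":0,"rz":0,"gripper":-1}]'
python3 look.py 6
```

```text
t: 13.32
tcp_pos: [574.0, 192.6, 99.6]
tcp_rot: [[-0.948, 0.318, 0.003], [0.318, 0.948, -0.0], [-0.003, 0.001, -1.0]]
wrist_force: [-2.0, -1.0, 9.1]
grip_width: 14.8
t: 13.58
tcp_pos: [574.0, 192.5, 98.0]
tcp_rot: [[-0.948, 0.318, 0.003], [0.318, 0.948, -0.0], [-0.003, 0.001, -1.0]]
wrist_force: [-3.6, -1.8, 13.8]
grip_width: 14.5
[574.01500867 192.53795728  98.05563627] [-2.98823908 -1.62028111 11.12342362] 14.887726273592268 [ 3.19980138e-03 -8.40841431e-05 -9.99994877e-01]
(373, 154)
(291, 84)
(286, 177)
```

View pics/L6.png

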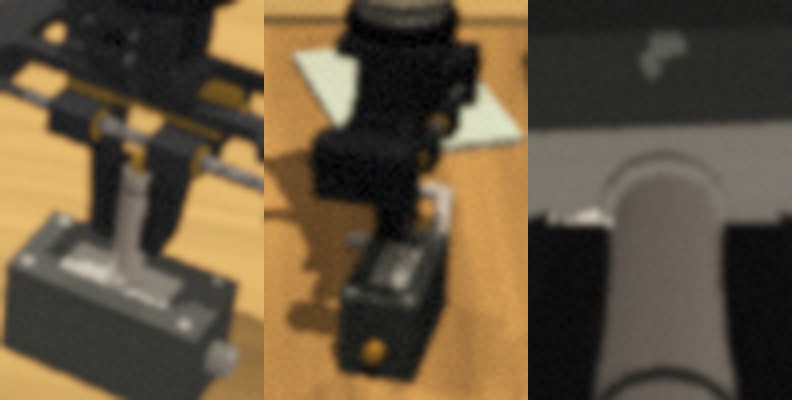

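The collar is nearly on the slide, with only a thin dark line at its far edge at about (663,160) in the wrist crop. I push in small steps until the force clearly rises.

```bash

python3 -m creep '[{"dx":0,"dy":0,"dz":-0.003,"rx":0,"ry":0,"rz":0,"gripper":-1},{"dx":0,"dy":0,"dz":-0.003,"rx":0,"ry":0,"rz":0,"gripper":-1}]'
python3 -m creep '[{"dx":0,"dy":0,"dz":-0.003,"rx":0,"ry":0,"rz":0,"gripper":-1},{"dx":0,"dy":0,"dz":-0.003,"rx":0,"ry":0,"rz":0,"gripper":-1}]'
python3 -m creep '[{"dx":0,"dy":0,"dz":-0.003,"rx":0,"ry":0,"rz":0,"gripper":-1},{"dx":0,"dy":0,"dz":-0.003,"rx":0,"ry":0,"rz":0,"gripper":-1}]'
```

```text
t: 13.98
tcp_pos: [574.1, 192.5, 98.0]
tcp_rot: [[-0.948, 0.318, 0.003], [0.318, 0.948, -0.0], [-0.003, 0.001, -1.0]]
wrist_force: [-5.0, -2.6, 14.0]
grip_width: 14.4
t: 14.22
tcp_pos: [574.2, 192.6, 97.9]
tcp_rot: [[-0.948, 0.318, 0.003], [0.318, 0.948, -0.0], [-0.003, 0.001, -1.0]]
wrist_force: [-7.5, -2.3, 19.2]
grip_width: 14.7
t: 14.48
tcp_pos: [574.3, 192.6, 97.9]
tcp_rot: [[-0.948, 0.318, 0.004], [0.318, 0.948, -0.0], [-0.003, 0.001, -1.0]]
wrist_force: [-8.7, -4.7, 23.8]
grip_width: 14.8
```

TCP has stalled at 98.0 mm, the predicted home height, while force rose to 24 N, so it is seated. Relax the push, release, and back off upward.

```bash

python3 -m creep '[{"dx":0,"dy":0,"dz":0.008,"rx":0,"ry":0,"rz":0,"gripper":-1},{"dx":0,"dy":0,"dz":0.012,"rx":0,"ry":0,"rz":0,"gripper":-1},{"dx":0,"dy":0,"dz":0.012,"rx":0,"ry":0,"rz":0,"gripper":-1}]'
python3 look.py 7
python3 -m creep '[{"dx":0,"dy":0,"dz":0,"rx":0,"ry":0,"rz":0,"gripper":-0.4},{"dx":0,"dy":0,"dz":0,"rx":0,"ry":0,"rz":0,"gripper":0},{"dx":0,"dy":0,"dz":0,"rx":0,"ry":0,"rz":0,"gripper":0.6},{"dx":0,"dy":0,"dz":0,"rx":0,"ry":0,"rz":0,"gripper":0.6},{"dx":0,"dy":0,"dz":0,"rx":0,"ry":0,"rz":0,"gripper":0.6}]'
python3 look.py 8
```

```text
t: 14.85
tcp_pos: [573.9, 192.5, 98.1]
tcp_rot: [[-0.948, 0.318, 0.003], [0.318, 0.948, -0.0], [-0.003, 0.001, -1.0]]
wrist_force: [-1.1, -2.0, 6.1]
grip_width: 14.3
[573.88220385 192.54035455  98.04455617] [-1.42699881 -1.36873916  8.49584844] 14.96253986450291 [ 2.93135534e-03 -9.56542126e-05 -9.99995699e-01]
(373, 154)
(291, 84)
(286, 177)
t: 15.62
tcp_pos: [572.4, 192.7, 96.2]
tcp_rot: [[-0.948, 0.318, -0.0], [0.318, 0.948, -0.0], [0.0, -0.0, -1.0]]
wrist_force: [0.5, -0.1, -1.2]
grip_width: 62.9
[572.46065402 192.68100757  96.36953104] [ 0.50276577 -0.3936278  -0.57386641] 70.28729973779745 [ 3.09268481e-06 -1.94708118e-05 -1.00000000e+00]
(373, 154)
(291, 84)
(287, 180)
```

View pics/L8.png

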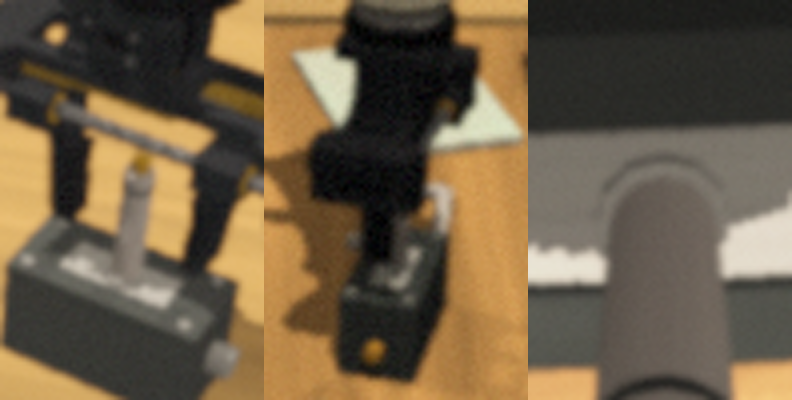

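Released, with the mic standing between the open fingers. Backing straight up, then checking.

```bash

python3 -m creep '[{"dx":0,"dy":0,"dz":0.02,"rx":0,"ry":0,"rz":0,"gripper":1},{"dx":0,"dy":0,"dz":0.1,"rx":0,"ry":0,"rz":0,"gripper":1},{"dx":0,"dy":0,"dz":0.25,"rx":0,"ry":0,"rz":0,"gripper":1},{"dx":0,"dy":0,"dz":0.4,"rx":0,"ry":0,"rz":0,"gripper":1},{"dx":0,"dy":0,"dz":0.5,"rx":0,"ry":0,"rz":0,"gripper":1},{"dx":0,"dy":0,"dz":0.5,"rx":0,"ry":0,"rz":0,"gripper":1},{"dx":0,"dy":0,"dz":0.5,"rx":0,"ry":0,"rz":0,"gripper":1}]'
python3 look.py 9
python3 - <<'E'
from h import *
import pickle
a,b,w,s=pickle.load(open("L9.pkl","rb"))
for nm,c,box in(("scene",a,(385,165,425,245)),("side",b,(308,95,345,165))):
    P=cloud(c,*box);m=(P[...,2]>70)&(P[...,2]<142);Q=P[m]
    print(nm,len(Q),"top z",np.sort(P[(P[...,2]<200)&(P[...,2]>60)][:,2])[-6:].round(1))
    for z in range(70,140,12):
        q=Q[(Q[:,2]>=z)&(Q[:,2]<z+12)]
        if len(q):print(z,q.mean(0).round(1))
cv2.imwrite("pics/sc9.png",a["frame"])
# expected collar/top pixel positions
for c in(a,b):
    print([tuple(np.round(proj(c,(574,192,z)),1)) for z in(60,64,130,138)])
crop(a,"pics/a9.png",375,155,445,250,8*0.8)
crop(b,"pics/b9.png",290,95,360,175,7)
E
```

```text
t: 16.65
tcp_pos: [571.7, 192.5, 245.1]
tcp_rot: [[-0.948, 0.318, -0.002], [0.318, 0.948, -0.0], [0.001, -0.001, -1.0]]
wrist_force: [0.3, -0.1, -1.1]
grip_width: 88.1
[571.28966018 192.31372094 244.01148405] [ 0.09983061  0.00732035 -0.51309459] 88.21099994325692 [-0.00372932 -0.00109    -0.99999245]
(373, 154)
(291, 84)
(287, 124)
scene 219 top z [138.2 138.2 138.7 138.9 139.  139.5]
70 [580.9 191.5  76.4]
82 [580.7 191.5  88.6]
94 [580.4 191.6 100.7]
106 [580.8 192.1 112.2]
118 [580.2 191.9 124.4]
130 [577.3 191.4 134.6]
side 124 top z [136.1 136.4 137.  137.9 138.7 139. ]
70 [572.3 186.9  75.6]
82 [572.  187.   87.5]
94 [572.4 185.9  99.7]
106 [572.8 185.5 112.1]
118 [572.  187.3 125.2]
130 [572.5 188.  135.5]
[(np.float64(404.0), np.float64(222.8)), (np.float64(404.2), np.float64(221.3)), (np.float64(407.7), np.float64(196.2)), (np.float64(408.1), np.float64(193.0))]
[(np.float64(323.8), np.float64(149.8)), (np.float64(323.9), np.float64(148.5)), (np.float64(324.5), np.float64(127.7)), (np.float64(324.6), np.float64(125.1))]
```

View pics/L9.png

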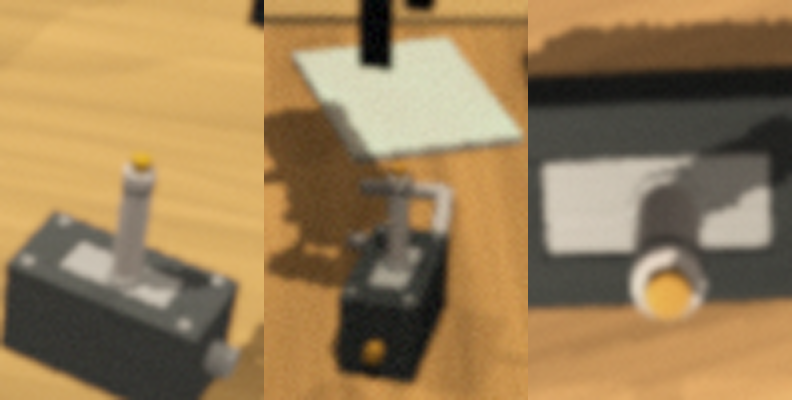

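```bash
python3 -c "
import cv2,numpy as np
a=cv2.imread('pics/a9.png');b=cv2.imread('pics/b9.png');h=560
cv2.imwrite('pics/ab9.png',np.hstack([cv2.resize(x,(int(x.shape[1]*h/x.shape[0])*8//10,h*8//10)) for x in(a,b)]))"
```

```text
(no output)
```

View pics/ab9.png

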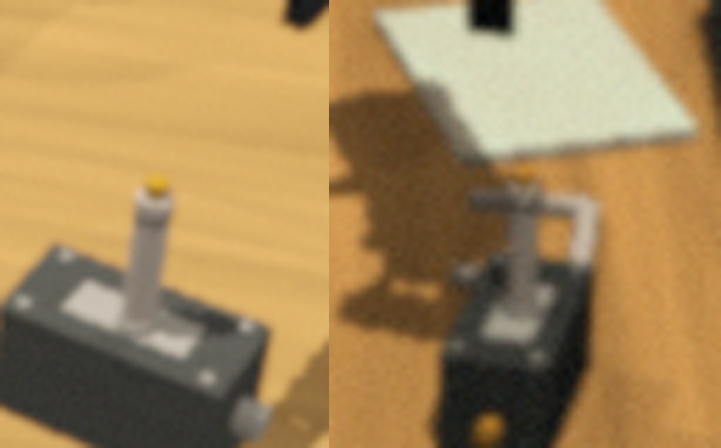

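View pics/sc9.png

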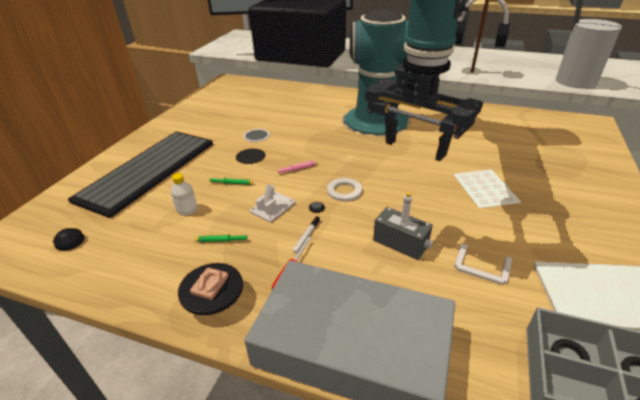

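The mic stands upright in the bore. Its top is at 138–139 mm (138 expected when home), the lean is about 1°, and the bystanders are where they were. Handing in.

```bash
python3 -c "
from bench import ctrl
print(ctrl.close_job())"
```

```text
the job is handed in; nothing more can be done
None
```

I drew the microphone out of the rest along its leaning axis (about 21° from vertical), uprighted it, set its thin end in the bore and pushed it home. I then let go, backed off 150 mm upward and handed the job in at about 17 s of the 54 s allowed.

**Seating:** The plunger took about 10 N. At the end the tool stopped at 98 mm, the height predicted for home, while the wrist force rose to about 24 N (limit 60 N). There was up to about 9 N of sideways force at that point. I relaxed the push before opening the gripper.

**Last checks:**
- **Height:** Depth readings put the microphone's top at 138–139 mm; 138 mm is expected when it is home.
- **Upright:** The lean measured about 1°, against a limit of 4°.
- **Let go and clear:** The fingers were fully open and clear, with the wrist force near zero.
- **Bystanders:** They looked unmoved in the scene view. I judged this by eye and did not measure it.

**What disagreed:**
- The cameras differed by 1–2 mm on the bore position, so I corrected it by a millimetre or so from the wrist view and wrist forces while going in.
- A thin dark line stayed at the collar's far edge in the close wrist view. I took it for shadow, since the stall height and top height both say the collar is home.

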